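# Put the plug gauge away in its latched case

### The arm

A 6-joint arm with a two-finger parallel gripper is mounted at the origin on a cart in front of the work surface, level with it; the furniture and walls round the work are solid. World frame = base frame: x ahead of the robot, y to its left, z up, the work surface at z = 0. Lengths are in mm, angles in rad, forces in N, time in s.
With the tool pointing down it reaches from about 350 to 975 mm from the base axis. Payload 4.9 kg.
Tool frame: the origin (TCP) lies on the centre line of the jaws, within the pads' length; the fingertips stand 11 mm ahead of it and the grasp point (between the pads) lies 8 mm behind it; z points along the fingers, y is the line along which they close (so a half turn about z gives the same grasp; the last joint's range is limited). The gripper opens to 85 mm and grips with 20 to 120 N. Pads are 22 mm wide; open, the fingers measure 114 mm over their backs; the gripper's body (76 mm by 85 mm) begins 54 mm behind the grasp point. The pads swing forward as they close: fully open they stand 13 mm farther back than shut.
Start: joints at [1.225, 0.053, 1.613, -0, 1.476, -0.119], TCP at [140.529, 608.977, 242.304] pointing down, gripper open.
Joint ranges: [-3.01, 3.01], [-1.01, 2.22], [0.06, 2.58], [-1.02, 4.17], [0.09, 2.62], [-3.14, 3.14]. Speed limits (rad/s): [2.57, 2.57, 3.14, 3.14, 3.14, 3.14].

### API

Orientations are given as a 3x3 rotation matrix whose columns are the frame's x, y, z axes.
In Python, from bench import monitor, optics, ticket gives the robot as it stands. The module is installed in compiled form; this text tells all that it offers.
- The arm moves only by the tool jog_arm, never from a script. Its argument "motion" is a list of rows, each a list of 3 entries, a list of its own where there are three numbers: the finger opening in m, from 0 to 0.0854, then the shift along the tool's x, y, z in m, then the turn about the tool's z in rad. In form: [[gripper, [dx, dy, dz], twist], ...]. A call has exactly 8 rows; each row shifts and turns the commanded pose from where the row before left it, along the tool's axes as they then stand; what a row does not reach is not made up. A row lasts 1/10 s, in which the tool goes at most 50 mm and 8.59 degrees, less where a joint would pass 70% of its speed; a pose out of reach is approached as far as the arm can. A call is refused whole if a number of a shift passes 0.05 or a number of a turn 0.15, either way. A call with a gripper value outside its range is refused whole. The fingers move at their own pace and stop on an object; "squeeze" is the grip in N (left out, the last holds). Time passes only in rows, so rows that do not move let the fingers close, or fill a call up. It gives the time, the measured TCP pose, the force, the opening and the grip force at its end, in the units of the state.
- monitor.get_state(): the state, without advancing time (a new reading comes with each control period).
- optics.read_camera(name): name is "scene" or "top"; returns a dict with "pixels" (384x512x3 uint8, red, green, blue), "camera_matrix" (3x3 intrinsics, pixels), "R" (3x3) and "t" (3): a world point X has camera coordinates R X + t. Camera axes: x right, y down, z forward; pixel columns grow to the right and rows downward; lengths in mm; the calibration is good to about 2 mm. A picture is of the moment at which its call begins. There is no depth.
- ticket.sign_off(): hands the job in; it is judged then, once.
The state is a dict: "time_s": time; "joint_positions": joint angles; "dq": joint speeds; "joint_torque": joint torques, N m; "position": TCP position; "orientation": TCP orientation; "ft_force": force on the tool from outside, world axes, zero at the start; "wrist_torque": the same for the moment, N m; "finger_gap": opening from 0.0 (shut) to 1.0 (fully open); "grasp_force": force on a finger pad.
Only numpy, scipy, OpenCV 4.12 (cv2) and the standard library are available. Lean on these libraries where they do the work, as an engineer would, in place of code of your own. Each camera call takes 0.05 s, during which the arm holds its last target. There are 200 camera calls.

### The job

Press the thumb latch under the lip at the end of the gauge case so that the sprung lid pops open, lay the plug gauge along the case in its two V rests (either way round) and let go of it, then swing the lid down and snap it shut so that it stays latched. Leave the oil bottle, the bearing and the screwdriver where they are.

Things in the scene. Friction and masses are not known exactly. Their poses are not given: they have to be found in the camera images.
- gauge_case: Case fixed to the bench. Origin: centre of its underside on the bench top; x from the latch end (front) to the hinge end, y across. Dark base 142 x 72 mm, 24 mm high (x -70 to 72). Two wooden V rests, 12 mm thick, at x -45 and +45: 90 degree grooves along x, bottom z 32, tops z 50 mm; between them all above z 24 is free. Latch foot in front: x -116 to -70, 48 wide, 5 high.
- case_lid (a joint): Lid angle, rad: 0 shut, 1.7 open (a little past upright). Grey hood 140 x 72 mm, walls down to z 26, flat top at z 79 mm when shut, hinged at the other end. Its spring holds it open; bringing it down takes about 2 N at the latch end, more if fast (0.06 N m per rad/s), and 3 to 6 N more on the latch end of its top to snap home in the last 0.05 rad. Not latched, it springs open again.
- thumb_latch (a joint): Thumb latch angle, rad: 0 at rest, 0.25 fully pressed; the lid is freed at about 0.09. It springs back when let go. It rocks between two cheeks 40 mm high at x -87 to -70 mm in the case frame.
- thumb_pad (a point): Centre of the face of the black ribbed thumb pad (22 x 30 mm); case frame x -103, z 22 mm. The face looks up and to the case's -x, 40 degrees from vertical: press along (0.64, 0, -0.77) in the case frame, full stroke 6.5 mm, 4 to 7 N. The lid's lip is 53 mm above it and juts 14 mm further forward, so the tool must lean 30 to 50 degrees, its top away from the lid. Axes turn with the latch.
- lid_hinge (a point): Middle of the lid's hinge line; case frame x 72, z 26 mm. Axes turn with the lid; shut they are those of the case.
- lid_lip (a point): Middle of the front upper edge of the lid's lip (40 mm wide, 4 mm thick plate that carries the flat top 47 mm on forward, over the latch). Shut: 189 mm in front of and 53 mm above the hinge line; it turns with the lid.
- rest_mid (a point): Point midway between the two V rests, on the line of the gauge's axis when it rests in them; case frame x 0, z 47 mm, same axes as the case.
- plug_gauge: Double-ended steel plug gauge lying on the bench, 112 mm long along its own y axis; thick end 23 mm (y -56 to -37 mm), other end 19 mm (y +31 to +56 mm), handle between them 12 to 14 mm thick; 0.14 kg. Origin at the middle of its length on the underside as it first lies.
- gauge_mid (a point): Middle of the gauge on its axis, 11 mm above its body origin; y runs along the gauge.
- oil_bottle: Small oiler bottle with nozzle, 40 mm across, 105 mm tall, standing; bystander. Origin at the centre of its foot.
- bearing: Ball bearing 52 mm across, 15 mm high, lying flat; bystander. Origin at the centre of its underside.
- screwdriver: Flat screwdriver 215 mm long (along its y), handle 28 mm thick; bystander. Origin at the middle of its length on the underside.
Not all that is in view belongs to the job. Leave any orange look-alike of the plug_gauge alone.

How it is judged:
By the outcome, as a careful person would: the job done as asked, in the order asked, and still so for the second after the job is handed in, with the robot touching nothing.
It also fails if it takes over 64 s, if anything falls off the work surface, if the arm or the gripper's body presses on something with over 40 N, if the wrist force passes 120 N, or if a joint passes its speed limit or range.

## Working session

There is one attempt and no reset: what is moved stays moved. The work goes in short steps, Python scripts to look and compute and a tool call to move; the robot and the scene stay as the last step left them, time stands still between calls to the robot, and variables do not carry over. Pictures are saved under pics/ and viewed, at most 10 in all, crops included, and the job is handed in when it is done.

Besides the shell and the picture viewer there is one more tool, called after "Request:" as a command line: name --argument value ..., lists and objects as JSON in quotes. jog_arm: Moves the arm, as the interface text tells. Its arguments: {"type":"object","properties":{"motion":{"type":"array"},"squeeze":{"type":"number"}},"required":["motion"]}

```bash
mkdir -p pics
cat > h.py <<'E'
import numpy as np, cv2
from bench import monitor, optics, ticket
def snap(n,f):
    c=optics.read_camera(n); cv2.imwrite('pics/'+f,c['pixels'][:,:,::-1]); np.savez(n+'.npz',K=c['camera_matrix'],R=c['R'],t=c['t']); return c
def load(n):
    c=np.load(n+'.npz'); return c['K'],c['R'],np.array(c['t']).ravel()
def ray(n,u,v,z):
    K,R,t=load(n); d=R.T@np.linalg.inv(K)@np.array([u,v,1]); o=-R.T@t
    return (o+d*(z-o[2])/d[2]).round(1)
def proj(n,X):
    K,R,t=load(n); p=K@(R@np.array(X,float)+t); return (p[:2]/p[2]).round(1)
def crop(c,f,x0,y0,x1,y1,s):
    cv2.imwrite('pics/'+f,cv2.resize(c['pixels'][y0:y1,x0:x1,::-1],None,fx=s,fy=s,interpolation=cv2.INTER_CUBIC))
E
python3 - <<'E'
from h import *
a=snap('scene','s0.png');b=snap('top','t0.png')
for n in('scene','top'):
    K,R,t=load(n);print(n,K.round(1).tolist(),(-R.T@t).round(0))
    print(R.round(3).tolist())
print(monitor.get_state())
E
```

```text
scene [[366.1, 0.0, 254.7], [0.0, 366.1, 195.9], [0.0, 0.0, 1.0]] [  38. -228.  630.]
[[0.733, -0.68, 0.02], [-0.388, -0.443, -0.808], [0.558, 0.584, -0.589]]
top [[488.6, 0.0, 260.0], [0.0, 488.6, 182.3], [0.0, 0.0, 1.0]] [ 313.  300. 1228.]
[[0.004, -1.0, 0.01], [-0.986, -0.006, -0.169], [0.169, -0.009, -0.986]]
{'time_s': 0.1, 'joint_positions': array([ 1.22502732e+00,  5.33318404e-02,  1.61420378e+00,  1.62244710e-05,
        1.47602167e+00, -1.19006371e-01]), 'dq': array([-1.77680812e-04, -1.51886368e-03, -1.13362766e-03,  1.17511317e-03,
       -1.64416504e-03,  7.79926095e-06]), 'joint_torque': array([-1.19039379e-05, -3.94901776e+01, -3.71361959e+01, -1.67142039e-04,
        3.92503527e-03, -8.62339704e-06]), 'position': array([140.32046517, 608.46153436, 241.13240204]), 'orientation': array([[-9.74398904e-01,  2.24825072e-01, -6.81051255e-04],
       [ 2.24825965e-01,  9.74397193e-01, -1.84288665e-03],
       [ 2.49287309e-04, -1.94882473e-03, -9.99998070e-01]]), 'ft_force': array([ 0.62993256, -0.65659353,  0.47959123]), 'wrist_torque': array([-0.03529269, -0.02198262,  0.02164061]), 'grasp_force': 0.0, 'finger_gap': 0.9978579357824731}
```

View pics/s0.png

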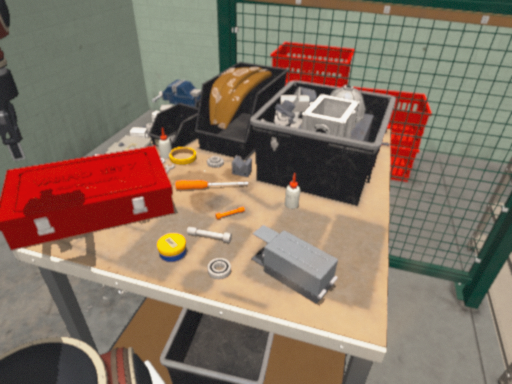

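View pics/t0.png

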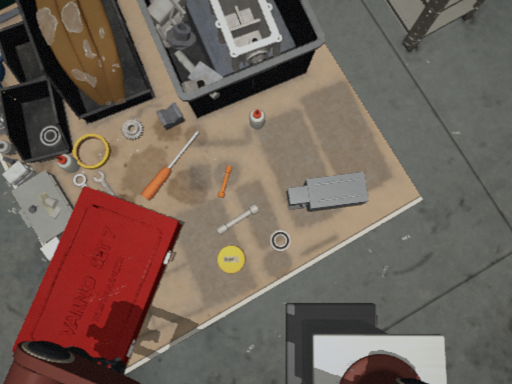

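Top view: candidates for the plug gauge are the silver dumbbell (238,219) and the orange look-alike (225,180); the screwdriver (170,167) and wrench (105,185) are not it. The silver one fits. The case is at (328,192), lip to the left (298,196). The bearing is at (281,240) and the bottle at (258,118).

Run:
```python
from h import *
a=cv2.imread('pics/t0.png');cv2.imwrite('pics/t1.png',cv2.resize(a[160:260,210:380],None,fx=4.7,fy=4.7,interpolation=cv2.INTER_CUBIC))
a=cv2.imread('pics/s0.png');cv2.imwrite('pics/s1.png',cv2.resize(a[200:305,180:345],None,fx=4.8,fy=4.8,interpolation=cv2.INTER_CUBIC))
```

```text
(no output)
```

View pics/t1.png

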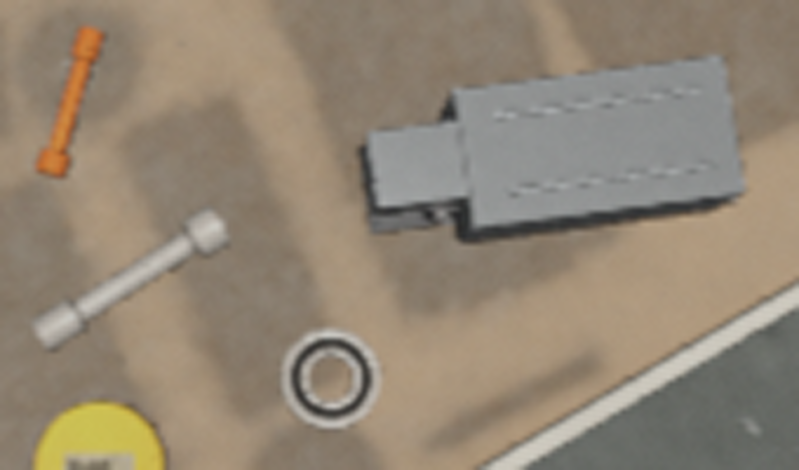

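View pics/s1.png

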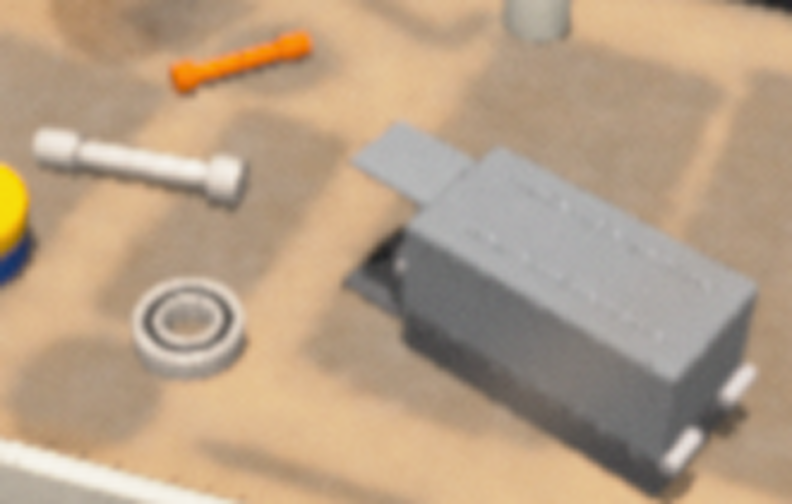

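Run:
```python
from h import *
T=lambda u,v,z: ray('top',210+(u+.5)/4.7-.5,160+(v+.5)/4.7-.5,z)
S=lambda u,v,z: ray('scene',180+(u+.5)/4.8-.5,200+(v+.5)/4.8-.5,z)
P={k:T(*p,79)for k,p in dict(bf=(722,58),bn=(744,188),ff=(455,92),fn=(472,228),lf=(368,133),ln=(377,210)).items()}
for k in P:print(k,P[k])
Q={k:S(*p,79)for k,p in dict(bf=(757,287),bn=(672,382),ff=(498,150),fn=(410,228),lf=(402,123),ln=(352,160)).items()}
for k in Q:print('S',k,Q[k])
print('gauge T',T(220,220,11.5),T(43,338,11)); print('gauge S',S(240,180,11.5),S(38,148,11))
print('gauge T mid',T(132,281,11), 'bearing',T(331,379,15),'lid front wall bottom S',S(405,330,5))
# fit case pose to both
from scipy.optimize import least_squares
M=dict(bf=(72,-36),bn=(72,36),ff=(-70,-36),fn=(-70,36),lf=(-117,-20),ln=(-117,20))
# case x points: front->hinge = toward -y world ; z up => y=left of x
for A,nm in((P,'T'),(Q,'S')):
    src=np.array([M[k] for k in M],float); src[:,1]*=-1
    dst=np.array([A[k][:2] for k in M])
    f=lambda p:(src@np.array([[np.cos(p[2]),np.sin(p[2])],[-np.sin(p[2]),np.cos(p[2])]])+p[:2]-dst).ravel()
    r=least_squares(f,[dst[:,0].mean(),dst[:,1].mean(),-1.5]);print(nm,r.x.round(3),r.fun.round(1))
```

```text
bf [536.9  42.4  79. ]
bn [470.   33.3  79. ]
ff [518.5 179.   79. ]
fn [449.  171.3  79. ]
lf [497.1 223.5  79. ]
ln [457.8 219.1  79. ]
S bf [537.2  41.5  79. ]
S bn [467.7  32.3  79. ]
S ff [517.7 177.7  79. ]
S fn [450.1 167.7  79. ]
S lf [497.3 221.8  79. ]
S ln [461.3 218.3  79. ]
gauge T [460.5 298.1  11.5] [397.3 391.3  11. ]
gauge S [459.4 300.   11.5] [396.1 390.   11. ]
gauge T mid [427.7 344.7  11. ] bearing [376.3 239.3  15. ] lid front wall bottom S [455.5 172.7   5. ]
T [493.51  106.801  -1.432] [ 2.2 -1.9 -2.2 -2.8  1.   2.1 -0.8 -0.1  0.1  1.9 -0.3  0.8]
S [493.473 105.201  -1.442] [ 1.2 -3.1 -0.7 -3.1  2.5  1.5 -1.3  2.3  1.   2.  -2.7  0.4]
```

Request:
jog_arm --motion '[[0.045, [-0.0425, -0.024, 0], 0], [0.045, [-0.0425, -0.024, 0], 0], [0.045, [-0.0425, -0.024, 0], 0], [0.045, [-0.0425, -0.024, 0], 0], [0.045, [-0.0425, -0.024, 0], 0], [0.045, [-0.0425, -0.024, 0], 0], [0.045, [-0.0425, -0.024, 0], 0], [0.045, [-0.0425, -0.024, 0], 0]]' --squeeze 60

```text
time_s: 0.9
position: [429.6, 343.7, 241.9]
orientation: [[-0.974, 0.225, -0.0], [0.225, 0.974, -0.0], [0.0, -0.0, -1.0]]
ft_force: [0.2, 1.3, 0.2]
finger_gap: 0.528
grasp_force: 0.0
```

Request:
jog_arm --motion '[[0.045, [0, 0, 0.02], 0.149], [0.045, [0, 0, 0.03], 0.149], [0.045, [0, 0, 0.03], 0.149], [0.045, [0, 0, 0.03], 0.149], [0.045, [0, 0, 0.03], 0.148], [0.045, [0, 0, 0.02], 0], [0.045, [0, 0, 0.01], 0], [0.045, [0, 0, 0], 0]]'

```text
time_s: 1.7
position: [427.4, 344.7, 70.4]
orientation: [[-0.565, 0.825, -0.003], [0.825, 0.565, -0.002], [0.0, -0.004, -1.0]]
ft_force: [-0.6, 0.6, -0.5]
finger_gap: 0.526
grasp_force: 0.0
```

```bash
cat >> h.py <<'E'
def togo(X,yawdeg):
    s=monitor.get_state();R=s['orientation'];p=s['position']
    yaw=np.degrees(np.arctan2(R[1,0],R[0,0])); tw=np.radians((yaw-yawdeg+180)%360-180)
    print('t',round(s['time_s'],2),'p',p.round(1),'yaw',yaw.round(2),'z',R[:,2].round(3),'F',s['ft_force'].round(1),'gap',round(s['finger_gap'],3),'grip',round(s['grasp_force'],1))
    print('tool shift mm',(R.T@(np.array(X)-p)).round(1),'twist',round(tw,3))
CO=np.array([493.5,105.6,0]); A=-1.4375; CX=np.array([np.cos(A),np.sin(A),0]); CY=np.array([-CX[1],CX[0],0])
case=lambda x,y,z: CO+x*CX+y*CY+np.array([0,0,z])
def incase():
    p=monitor.get_state()['position']; d=p-CO; print('case',round(d@CX,1),round(d@CY,1),round(p[2],1))
E
python3 - <<'E'
from h import *
togo([428.3,344.8,14],124.4)
a=snap('scene','s2.png');crop(a,'s3.png',170,190,290,280,6)
E
```

```text
t 1.7 p [427.4 344.7  70.4] yaw 124.39 z [-0.003 -0.002 -1.   ] F [-0.6  0.6 -0.5] gap 0.526 grip 0.0
tool shift mm [-0.4  1.  56.4] twist -0.0
```

View pics/s3.png

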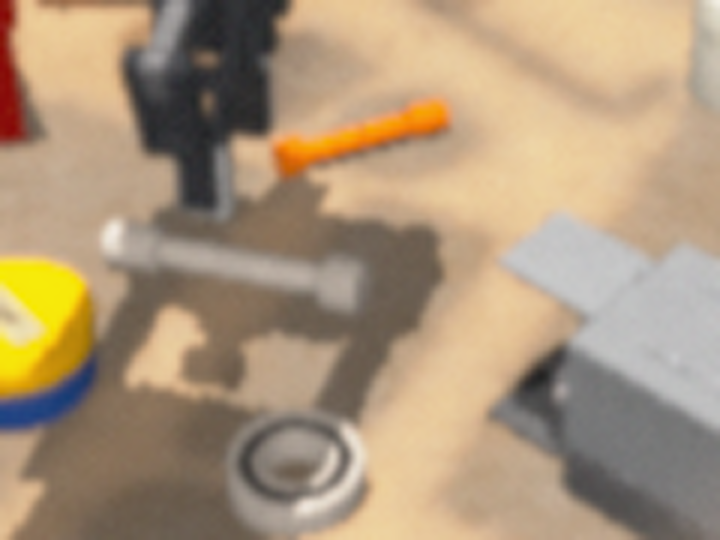

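The crop shows the fingers (205,200) above the silver gauge, with its thick end at (345,283). The orange look-alike (360,138) is clear and so is the bearing (298,470).

Request:
jog_arm --motion '[[0.045, [0, 0.001, 0.02], 0], [0.045, [0, 0, 0.016], 0], [0.045, [0, 0, 0.012], 0], [0.045, [0, 0, 0.006], 0], [0.045, [0, 0, 0.002], 0], [0.0, [0, 0, 0], 0], [0.0, [0, 0, 0], 0], [0.0, [0, 0, 0], 0]]' --squeeze 60

```text
time_s: 2.55
position: [430.1, 346.4, 17.2]
orientation: [[-0.565, 0.825, 0.001], [0.825, 0.565, 0.001], [-0.0, 0.002, -1.0]]
ft_force: [-0.1, 0.4, 0.8]
finger_gap: 0.117
grasp_force: 58.5
```

Request:
jog_arm --motion '[[0.0, [0, 0, 0], 0], [0.0, [0, 0, 0], 0], [0.0, [0, 0, 0], 0], [0.0, [0, 0, 0], 0], [0.0, [0, 0, 0], 0], [0.0, [0, 0, 0], 0], [0.0, [0, 0, 0], 0], [0.0, [0, 0, 0], 0]]' --squeeze 110

```text
time_s: 3.35
position: [430.2, 346.5, 17.3]
orientation: [[-0.565, 0.825, 0.001], [0.825, 0.565, 0.001], [-0.0, 0.002, -1.0]]
ft_force: [0.0, -0.9, 4.7]
finger_gap: 0.098
grasp_force: 108.3
```

Request:
jog_arm --motion '[[0.0, [0, 0, -0.01], 0], [0.0, [0, 0, -0.02], 0], [0.0, [0, 0, -0.03], 0], [0.0, [0, 0, -0.03], 0], [0.0, [0, 0, -0.02], 0], [0.0, [0, 0, -0.01], 0], [0.0, [0, 0, 0], 0], [0.0, [0, 0, 0], 0]]' --squeeze 110

```text
time_s: 4.15
position: [428.7, 345.6, 135.0]
orientation: [[-0.565, 0.825, -0.002], [0.825, 0.565, -0.001], [0.0, -0.002, -1.0]]
ft_force: [-0.6, 0.3, -1.9]
finger_gap: 0.093
grasp_force: 108.3
```

Run:
```python
from h import *
togo(case(-160,0,130),97.6); incase()
a=snap('scene','s4.png');crop(a,'s5.png',160,130,280,220,6)
p=monitor.get_state()['position'];print(proj('scene',p),proj('scene',p-[0,0,11]))
```

```text
t 4.15 p [428.7 345.6 135. ] yaw 124.38 z [-0.002 -0.001 -1.   ] F [-0.6  0.3 -1.9] gap 0.093 grip 108.3
tool shift mm [-91.7 -10.    5. ] twist 0.467
case -246.4 -32.3 135.0
[205.6 193.7] [205.9 197.5]
```

View pics/s5.png

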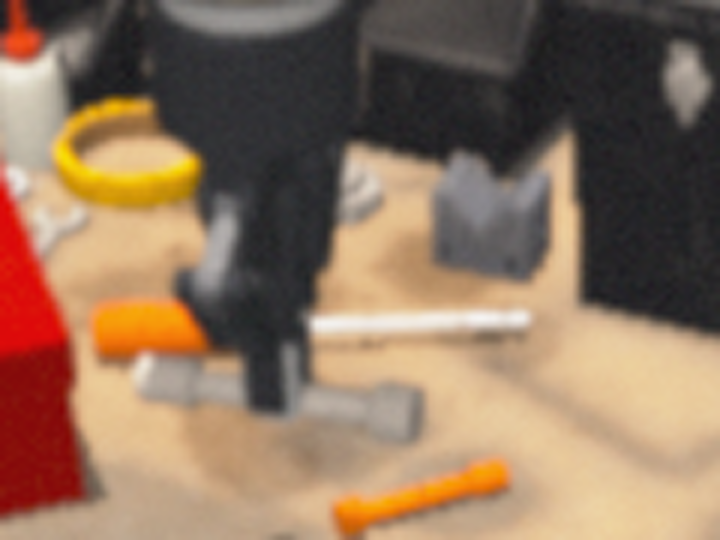

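Request:
jog_arm --motion '[[0.0, [0, 0, 0], 0.117], [0.0, [0, 0, 0], 0.117], [0.0, [0, 0, 0], 0.117], [0.0, [0, 0, 0], 0.116], [0.0, [-0.0116, 0.0081, 0.013], 0], [0.0, [-0.0116, 0.0081, 0.013], 0], [0.0, [-0.0116, 0.0081, 0.013], 0], [0.0, [-0.0116, 0.0081, 0.013], 0]]' --squeeze 120

```text
time_s: 5.0
position: [468.1, 302.6, 82.0]
orientation: [[-0.133, 0.991, -0.002], [0.991, 0.133, -0.001], [-0.001, -0.002, -1.0]]
ft_force: [1.1, -0.1, -1.4]
finger_gap: 0.093
grasp_force: 122.4
```

Request:
jog_arm --motion '[[0.0, [0, 0, 0.01], 0], [0.0, [0, 0, 0.012], 0], [0.0, [0, 0, 0.009], 0], [0.0, [0, 0, 0], 0], [0.0, [-0.01, 0, 0], 0], [0.0, [-0.008, 0, 0], 0], [0.0, [0, 0, 0], 0], [0.0, [0, 0, 0], 0]]'

```text
time_s: 5.8
position: [470.6, 286.4, 54.0]
orientation: [[-0.132, 0.991, 0.001], [0.991, 0.132, 0.001], [0.001, 0.001, -1.0]]
ft_force: [0.3, -0.6, -1.4]
finger_gap: 0.09
grasp_force: 122.4
```

Run:
```python
from h import *
togo(case(-169,0,52),97.6); incase()
a=snap('scene','s6.png');b=snap('top','t6.png')
A=cv2.resize(a['pixels'][195:275,205:325,::-1],None,fx=6,fy=6,interpolation=2)
cv2.imwrite('pics/s7.png',A)
p=case(-103,0,22);print('pad',(np.array(proj('scene',p))-[205,195])*6)
for z in(-103,-117):print((np.array(proj('scene',case(z,20,79)))-[205,195])*6,(np.array(proj('scene',case(z,-20,79)))-[205,195])*6)
```

```text
t 5.8 p [470.6 286.4  54. ] yaw 97.58 z [ 0.001  0.001 -1.   ] F [ 0.3 -0.6 -1.4] gap 0.09 grip 122.4
tool shift mm [-13.2  -1.3   2. ] twist -0.0
case -182.2 1.3 54.0
pad [337.8 329.4]
[375.6 193.2] [309.  247.2]
[346.8 177.6] [280.2 230.4]
```

View pics/s7.png

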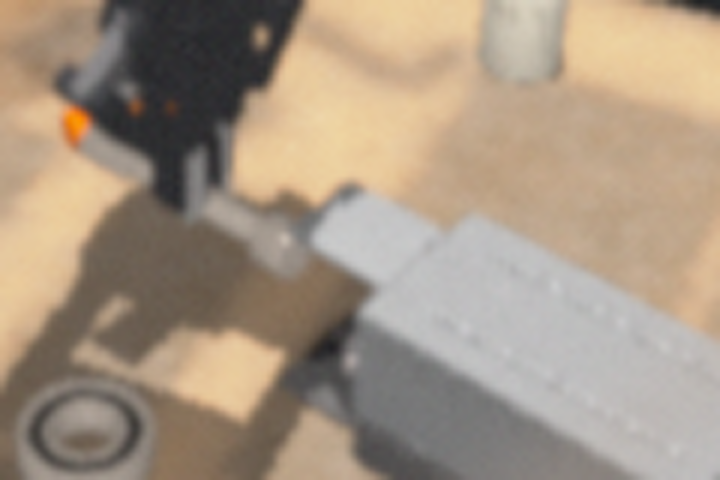

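Request:
jog_arm --motion '[[0.0, [-0.007, -0.001, 0.001], 0], [0.0, [-0.006, 0, 0.001], 0], [0.0, [0, 0, 0], 0], [0.0, [-0.0026, 0, 0.0031], 0], [0.0, [-0.0026, 0, 0.0031], 0], [0.0, [-0.0026, 0, 0.0031], 0], [0.0, [0, 0, 0], 0], [0.0, [0, 0, 0], 0]]'

```text
time_s: 6.7
position: [471.8, 265.6, 41.8]
orientation: [[-0.132, 0.991, -0.0], [0.991, 0.132, -0.0], [-0.0, -0.0, -1.0]]
ft_force: [0.8, 1.1, -1.1]
finger_gap: 0.088
grasp_force: 122.4
```

Request:
jog_arm --motion '[[0.0, [-0.0013, 0, 0.0015], 0], [0.0, [-0.0013, 0, 0.0015], 0], [0.0, [-0.0013, 0, 0.0015], 0], [0.0, [0, 0, 0], 0], [0.0, [0, 0, 0], 0], [0.0, [0, 0, 0], 0], [0.0, [0, 0, 0], 0], [0.0, [0, 0, 0], 0]]'

```text
time_s: 7.5
position: [472.6, 262.2, 37.7]
orientation: [[-0.133, 0.991, 0.0], [0.991, 0.133, 0.001], [0.001, 0.001, -1.0]]
ft_force: [-0.3, 4.3, 0.3]
finger_gap: 0.087
grasp_force: 122.6
```

Request:
jog_arm --motion '[[0.0, [-0.0013, 0, 0.0015], 0], [0.0, [-0.0013, 0, 0.0015], 0], [0.0, [0, 0, 0], 0], [0.0, [-0.0013, 0, 0.0015], 0], [0.0, [0, 0, 0], 0], [0.0, [0, 0, 0], 0], [0.0, [0, 0, 0], 0], [0.0, [0, 0, 0], 0]]'

```text
time_s: 8.3
position: [473.1, 259.1, 33.6]
orientation: [[-0.132, 0.991, 0.0], [0.991, 0.132, 0.003], [0.002, 0.001, -1.0]]
ft_force: [-1.4, 8.1, 2.2]
finger_gap: 0.091
grasp_force: 122.8
```

Run:
```python
from h import *
togo(case(-154,0,35),97.6); incase()
a=snap('scene','s8.png');crop(a,'s9.png',205,155,325,275,5)
```

```text
t 8.3 p [473.1 259.1  33.6] yaw 97.59 z [ 0.     0.003 -1.   ] F [-1.4  8.1  2.2] gap 0.091 grip 122.8
tool shift mm [-0.8 -0.2 -1.4] twist -0.0
case -154.8 0.2 33.6
```

View pics/s9.png

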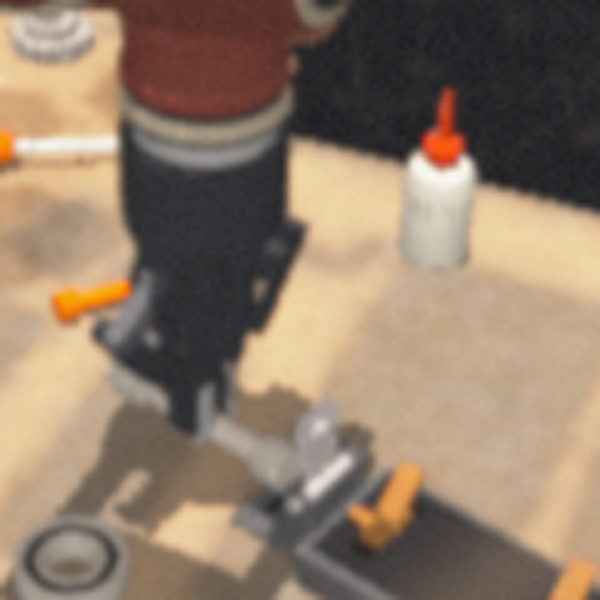

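The lid has popped open: the V rests (385,505) and (580,590) are now visible. I'll retreat along the pad normal, then lift.

Request:
jog_arm --motion '[[0.0, [0.004, 0, -0.005], 0], [0.0, [0.01, 0, -0.008], 0], [0.0, [0.02, 0, -0.01], 0], [0.0, [0.01, 0, -0.02], 0], [0.0, [0, 0, -0.03], 0], [0.0, [0, 0, -0.02], 0], [0.0, [0, 0, 0], 0], [0.0, [0, 0, 0], 0]]'

```text
time_s: 9.15
position: [466.9, 301.3, 125.7]
orientation: [[-0.133, 0.991, -0.0], [0.991, 0.133, -0.001], [-0.001, -0.0, -1.0]]
ft_force: [0.1, -0.3, -1.8]
finger_gap: 0.086
grasp_force: 122.4
```

Request:
jog_arm --motion '[[0.0, [-0.03, 0, 0], 0], [0.0, [-0.04, 0, 0], 0], [0.0, [-0.04, 0, 0], 0], [0.0, [-0.04, 0, 0], 0], [0.0, [-0.03, 0, 0], 0], [0.0, [-0.015, 0, 0], 0], [0.0, [0, 0, 0], 0], [0.0, [0, 0, 0], 0]]'

```text
time_s: 9.95
position: [492.3, 108.7, 125.0]
orientation: [[-0.132, 0.991, -0.002], [0.991, 0.132, 0.0], [0.001, -0.002, -1.0]]
ft_force: [-0.4, 0.1, -0.6]
finger_gap: 0.09
grasp_force: 122.4
```

Run:
```python
from h import *
togo(case(-1.5,0,110),97.6); incase()
a=snap('scene','s10.png');b=snap('top','t10.png')
A=cv2.resize(a['pixels'][190:310,240:360,::-1],(480,480),interpolation=2);B=cv2.resize(b['pixels'][150:230,280:380,::-1],(600,480),interpolation=2)[:,:320]
cv2.imwrite('pics/c1.png',np.hstack([A,B]))
q=lambda X:((np.array(proj('scene',X))-[240,190])*4).round()
p=monitor.get_state()['position'];
for x in(-56,0,56):print('axis7below',x,q(p+x*CX-[0,0,7]))
for x in(-51,-39,39,51):print('rest',x,q(case(x,0,32)),q(case(x,18,50)),q(case(x,-18,50)))
```

```text
t 9.95 p [492.3 108.7 125. ] yaw 97.6 z [-0.002  0.    -1.   ] F [-0.4  0.1 -0.6] gap 0.09 grip 122.4
tool shift mm [-1.8  0.8 15. ] twist -0.0
case -3.3 -0.8 125.0
axis7below -56 [154. 147.]
axis7below 0 [241. 194.]
axis7below 56 [336. 244.]
rest -51 [158. 269.] [178. 229.] [140. 264.]
rest -39 [175. 279.] [196. 239.] [158. 274.]
rest 39 [294. 349.] [315. 306.] [279. 346.]
rest 51 [313. 360.] [335. 317.] [298. 357.]
```

View pics/c1.png

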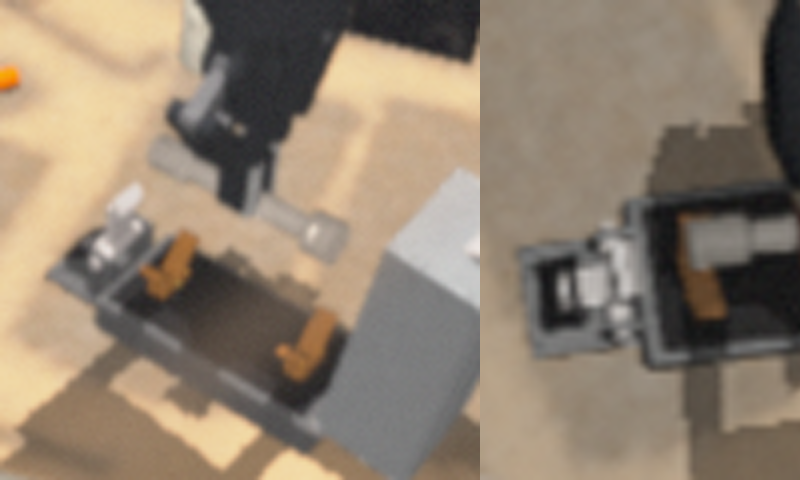

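Request:
jog_arm --motion '[[0.0, [0, 0.0005, 0.01], 0], [0.0, [0, 0, 0.018], 0], [0.0, [0, 0, 0.018], 0], [0.0, [0, 0, 0.012], 0], [0.0, [0, 0, 0.006], 0], [0.0, [0, 0, 0.002], 0], [0.0, [0, 0, 0], 0], [0.0, [0, 0, 0], 0]]'

```text
time_s: 10.85
position: [494.2, 108.5, 60.8]
orientation: [[-0.133, 0.991, 0.002], [0.991, 0.133, 0.0], [-0.0, 0.002, -1.0]]
ft_force: [-0.4, 0.2, -1.1]
finger_gap: 0.089
grasp_force: 122.4
```

Request:
jog_arm --motion '[[0.0, [0, 0, 0.002], 0], [0.0, [0, 0, 0.001], 0], [0.0, [0, 0, 0.001], 0], [0.0, [0, 0, 0], 0], [0.0, [0, 0, 0], 0], [0.0, [0, 0, 0], 0], [0.0, [0, 0, 0], 0], [0.0, [0, 0, 0], 0]]'

```text
time_s: 11.65
position: [493.5, 108.4, 56.0]
orientation: [[-0.133, 0.991, 0.0], [0.991, 0.133, 0.0], [-0.0, 0.0, -1.0]]
ft_force: [-0.6, -0.4, -1.2]
finger_gap: 0.093
grasp_force: 122.4
```

Request:
jog_arm --motion '[[0.0, [0, 0, 0.001], 0], [0.0, [0, 0, 0.001], 0], [0.0, [0, 0, 0], 0], [0.0, [0, 0, 0], 0], [0.0, [0, 0, 0], 0], [0.0, [0, 0, 0], 0], [0.0, [0, 0, 0], 0], [0.0, [0, 0, 0], 0]]'

```text
time_s: 12.45
position: [493.7, 108.4, 54.2]
orientation: [[-0.133, 0.991, 0.001], [0.991, 0.133, -0.0], [-0.0, 0.001, -1.0]]
ft_force: [1.5, 0.6, -0.1]
finger_gap: 0.094
grasp_force: 122.5
```

Request:
jog_arm --motion '[[0.0, [0, 0, 0.001], 0], [0.0, [0, 0, 0], 0], [0.0, [0, 0, 0], 0], [0.0, [0, 0, 0], 0], [0.0, [0, 0, 0], 0], [0.0, [0, 0, 0], 0], [0.0, [0, 0, 0], 0], [0.0, [0, 0, 0], 0]]'

```text
time_s: 13.25
position: [493.9, 108.4, 53.8]
orientation: [[-0.133, 0.991, 0.001], [0.991, 0.133, -0.0], [-0.0, 0.001, -1.0]]
ft_force: [-1.8, -0.2, 5.5]
finger_gap: 0.092
grasp_force: 123.3
```

Request:
jog_arm --motion '[[0.018, [0, 0, 0], 0], [0.022, [0, 0, 0], 0], [0.03, [0, 0, 0], 0], [0.035, [0, 0, 0], 0], [0.035, [0, 0, 0], 0], [0.035, [0, 0, 0], 0], [0.035, [0, 0, 0], 0], [0.035, [0, 0, 0], 0]]' --squeeze 20

```text
time_s: 14.05
position: [493.5, 108.4, 53.0]
orientation: [[-0.133, 0.991, 0.0], [0.991, 0.133, -0.0], [-0.0, 0.0, -1.0]]
ft_force: [-0.7, -0.3, -0.6]
finger_gap: 0.407
grasp_force: 0.0
```

Request:
jog_arm --motion '[[0.035, [0, 0, -0.01], 0], [0.035, [0, 0, -0.02], 0], [0.035, [0, 0, -0.04], 0], [0.035, [0, 0, -0.045], 0], [0.0, [0, 0, -0.045], 0], [0.0, [0, 0, -0.045], 0], [0.0, [0, 0, -0.03], 0], [0.0, [0, 0, -0.015], 0]]'

```text
time_s: 14.85
position: [494.5, 108.5, 308.0]
orientation: [[-0.133, 0.991, 0.007], [0.991, 0.133, 0.0], [-0.0, 0.007, -1.0]]
ft_force: [0.2, 0.4, -0.4]
finger_gap: -0.002
grasp_force: 0.0
```

Run:
```python
from h import *
togo(case(-1.5,0,110),97.6); incase()
a=snap('scene','s11.png');b=snap('top','t11.png')
A=cv2.resize(a['pixels'][190:310,240:360,::-1],(480,480),interpolation=2);B=cv2.resize(b['pixels'][150:230,280:380,::-1],(600,480),interpolation=2)[:,:320]
cv2.imwrite('pics/c2.png',np.hstack([A,B]))
```

```text
t 14.85 p [494.5 108.5 308. ] yaw 97.62 z [ 0.007  0.    -1.   ] F [ 0.2  0.4 -0.4] gap -0.002 grip 0.0
tool shift mm [ -1.1  -2.8 198. ] twist 0.0
case -2.7 1.4 308.0
```

View pics/c2.png

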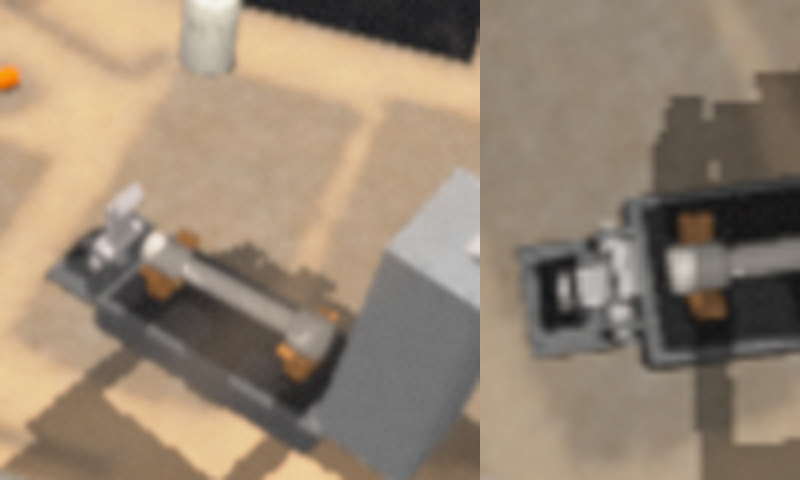

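The gauge lies in both V rests, ends at (150,245) and (315,340). Next I go behind the lid with the fingers shut.

Request:
jog_arm --motion '[[0.0, [-0.02, -0.001, 0], 0], [0.0, [-0.03, 0, 0], 0], [0.0, [-0.035, 0, 0], 0], [0.0, [-0.035, 0, 0], 0], [0.0, [-0.035, 0, 0], 0], [0.0, [-0.03, 0, 0], 0], [0.0, [-0.013, 0, 0], 0], [0.0, [0, 0, 0], 0]]'

```text
time_s: 15.75
position: [518.0, -88.9, 300.5]
orientation: [[-0.13, 0.991, -0.004], [0.991, 0.13, 0.001], [0.002, -0.004, -1.0]]
ft_force: [0.1, 0.3, 0.5]
finger_gap: 0.004
grasp_force: 0.0
```

Request:
jog_arm --motion '[[0.0, [0, 0, 0.01], 0], [0.0, [0, 0, 0.02], 0], [0.0, [0, 0, 0.03], 0], [0.0, [0, 0, 0.03], 0], [0.0, [0, 0, 0.02], 0], [0.0, [0, 0, 0.012], 0], [0.0, [0, 0, 0], 0], [0.0, [0, 0, 0], 0]]'

```text
time_s: 16.55
position: [519.0, -87.4, 181.6]
orientation: [[-0.134, 0.991, 0.001], [0.991, 0.134, -0.0], [-0.0, 0.001, -1.0]]
ft_force: [0.1, 0.9, -0.0]
finger_gap: -0.001
grasp_force: 0.0
```

Run:
```python
from h import *
togo(case(136,0,202),97.6); incase()
a=snap('scene','s12.png');cv2.imwrite('pics/s13.png',cv2.resize(a['pixels'][100:320,200:420,::-1],(550,550),interpolation=2))
```

```text
t 16.55 p [519.  -87.4 181.6] yaw 97.68 z [ 0.001 -0.    -1.   ] F [ 0.1  0.9 -0. ] gap -0.001 grip 0.0
tool shift mm [ 58.7   0.4 -20.4] twist 0.001
case 194.7 -0.4 181.6
```

View pics/s13.png

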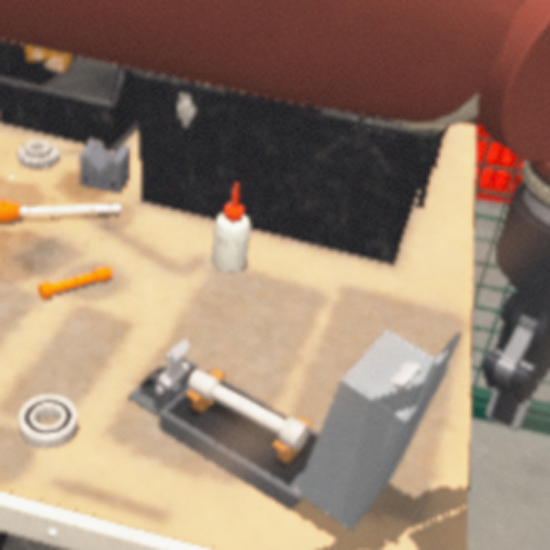

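The picture shows the lid open with its lip at (455,340), the gripper behind it at (510,370) and the gauge resting in the case. Now I push the lid over along its arc.

Request:
jog_arm --motion '[[0.0, [0.012, 0, -0.004], 0], [0.0, [0.012, 0, -0.004], 0], [0.0, [0.012, 0, -0.004], 0], [0.0, [0.012, 0, -0.004], 0], [0.0, [0.011, 0, -0.004], 0], [0.0, [0.0158, 0, -0.002], 0], [0.0, [0.0158, 0, -0.002], 0], [0.0, [0, 0, 0], 0]]'

```text
time_s: 17.4
position: [506.7, 3.6, 205.6]
orientation: [[-0.135, 0.991, 0.001], [0.991, 0.135, 0.0], [0.0, 0.001, -1.0]]
ft_force: [0.1, -1.3, 1.5]
finger_gap: 0.003
grasp_force: 0.9
```

Run:
```python
from h import *
togo(case(72.6,0,210),97.6); incase()
```

```text
t 17.4 p [506.7   3.6 205.6] yaw 97.76 z [ 0.001  0.    -1.   ] F [ 0.1 -1.3  1.5] gap 0.003 grip 0.9
tool shift mm [30.2  0.6 -4.4] twist 0.003
case 102.8 -0.5 205.6
```

Request:
jog_arm --motion '[[0.0, [0.015, 0, -0.002], 0], [0.0, [0.015, 0, -0.002], 0], [0.0, [0.017, 0, 0.0036], 0], [0.0, [0.017, 0, 0.0036], 0], [0.0, [0.017, 0, 0.0036], 0], [0.0, [0.015, 0, 0.0084], 0], [0.0, [0.015, 0, 0.0084], 0], [0.0, [0.015, 0, 0.0084], 0]]'

```text
time_s: 18.2
position: [489.7, 127.9, 172.4]
orientation: [[-0.133, 0.991, 0.0], [0.991, 0.133, -0.0], [-0.0, 0.0, -1.0]]
ft_force: [0.9, -2.2, 0.6]
finger_gap: 0.005
grasp_force: 0.7
```

Request:
jog_arm --motion '[[0.0, [0, 0, 0], 0], [0.0, [0.012, 0, 0.0125], 0], [0.0, [0.012, 0, 0.0125], 0], [0.0, [0.012, 0, 0.0125], 0], [0.0, [0.0057, 0, 0.01], 0], [0.0, [0.0057, 0, 0.01], 0], [0.0, [0, 0, 0], 0], [0.0, [0, 0, 0], 0]]'

```text
time_s: 19.0
position: [483.1, 173.4, 114.9]
orientation: [[-0.133, 0.991, -0.002], [0.991, 0.133, -0.001], [-0.001, -0.002, -1.0]]
ft_force: [-0.9, -1.3, 0.8]
finger_gap: 0.002
grasp_force: 0.7
```

Run:
```python
from h import *
togo(case(-82,0,90),97.6); incase()
```

```text
t 19.0 p [483.1 173.4 114.9] yaw 97.64 z [-0.002 -0.001 -1.   ] F [-0.9 -1.3  0.8] gap 0.002 grip 0.7
tool shift mm [13.4  1.3 24.8] twist 0.001
case -68.6 -1.3 114.9
```

Request:
jog_arm --motion '[[0.0, [0.007, 0.0005, 0.005], 0], [0.0, [0.0065, 0, 0.005], 0], [0.0, [0.001, 0, 0.004], 0], [0.0, [0, 0, 0.004], 0], [0.0, [0, 0, 0.002], 0], [0.0, [0, 0, 0], 0], [0.0, [0, 0, 0], 0], [0.0, [0, 0, 0], 0]]'

```text
time_s: 19.8
position: [482.6, 188.8, 96.2]
orientation: [[-0.133, 0.991, 0.001], [0.991, 0.133, 0.002], [0.002, 0.001, -1.0]]
ft_force: [-1.6, 4.1, 5.9]
finger_gap: 0.001
grasp_force: 2.5
```

Request:
jog_arm --motion '[[0.0, [0, 0, 0.002], 0], [0.0, [0, 0, 0.0015], 0], [0.0, [0, 0, 0], 0], [0.0, [0, 0, 0], 0], [0.0, [0, 0, 0], 0], [0.0, [0, 0, 0], 0], [0.0, [0, 0, 0], 0], [0.0, [0, 0, 0], 0]]'

```text
time_s: 20.6
position: [482.7, 188.1, 92.2]
orientation: [[-0.133, 0.991, 0.001], [0.991, 0.133, 0.0], [-0.0, 0.001, -1.0]]
ft_force: [0.7, 3.3, 4.3]
finger_gap: 0.0
grasp_force: 2.2
```

Request:
jog_arm --motion '[[0.0, [0, 0, 0.001], 0], [0.0, [0, 0, 0.001], 0], [0.0, [0, 0, 0], 0], [0.0, [0, 0, 0], 0], [0.0, [0, 0, 0], 0], [0.0, [0, 0, 0], 0], [0.0, [0, 0, 0], 0], [0.0, [0, 0, 0], 0]]'

```text
time_s: 21.4
position: [482.0, 187.6, 90.0]
orientation: [[-0.133, 0.991, -0.001], [0.991, 0.133, -0.001], [-0.001, -0.001, -1.0]]
ft_force: [-1.1, 1.2, 6.5]
finger_gap: 0.001
grasp_force: 3.2
```

Request:
jog_arm --motion '[[0.0, [0, 0, 0.001], 0], [0.0, [0, 0, 0.001], 0], [0.0, [0, 0, 0], 0], [0.0, [0, 0, 0], 0], [0.0, [0, 0, 0], 0], [0.0, [0, 0, 0], 0], [0.0, [0, 0, 0], 0], [0.0, [0, 0, 0], 0]]'

```text
time_s: 22.2
position: [482.2, 187.6, 89.8]
orientation: [[-0.133, 0.991, -0.002], [0.991, 0.133, -0.002], [-0.001, -0.002, -1.0]]
ft_force: [-5.5, -0.4, 16.7]
finger_gap: -0.001
grasp_force: 8.1
```

The tip is on a hard stop at z 79, which is the shut height. I'll back off and check that it holds.

Request:
jog_arm --motion '[[0.0, [0, 0, -0.004], 0], [0.0, [0, 0, -0.01], 0], [0.0, [0, 0, -0.03], 0], [0.0, [0, 0, -0.04], 0], [0.0, [0, 0, -0.05], 0], [0.0, [0, 0, -0.05], 0], [0.0, [0, 0, -0.03], 0], [0.0, [0, 0, -0.01], 0]]'

```text
time_s: 23.0
position: [483.2, 188.0, 316.3]
orientation: [[-0.132, 0.991, 0.006], [0.991, 0.132, 0.0], [-0.0, 0.006, -1.0]]
ft_force: [0.2, -0.3, 0.0]
finger_gap: 0.0
grasp_force: 0.0
```

Request:
jog_arm --motion '[[0.0, [0.03, 0, 0], 0], [0.0, [0.04, 0, 0], 0], [0.0, [0.05, 0, 0], 0], [0.0, [0.05, 0, 0], 0], [0.0, [0.05, 0, 0], 0], [0.0, [0.03, 0, 0], 0], [0.0, [0.01, 0, 0], 0], [0.0, [0, 0, 0], 0]]'

```text
time_s: 23.8
position: [447.0, 445.9, 309.5]
orientation: [[-0.134, 0.991, -0.003], [0.991, 0.134, -0.003], [-0.003, -0.003, -1.0]]
ft_force: [-0.9, -0.3, 0.6]
finger_gap: -0.003
grasp_force: 0.0
```

Run:
```python
from h import *
a=snap('scene','s20.png')
o=cv2.imread('pics/s0.png').astype(int);n=cv2.imread('pics/s20.png').astype(int);m=cv2.imread('pics/s12.png').astype(int)
for nm,(x0,y0,x1,y1) in dict(case=(250,225,345,305),bearing=(205,255,235,280),bottle=(280,170,303,212),screwdriver=(195,178,250,190),orange=(213,204,247,220)).items():
    print(nm,'now-vs-start',abs(n-o)[y0:y1,x0:x1].mean().round(1),'open-vs-start',abs(m-o)[y0:y1,x0:x1].mean().round(1))
# best alignment of case patch
w=cv2.matchTemplate(n.astype('uint8')[200:330,230:370],o.astype('uint8')[230:302,255:340],cv2.TM_CCOEFF_NORMED);print(cv2.minMaxLoc(w),'expect loc (25,30)')
togo([0,0,0],0)
```

```text
case now-vs-start 5.0 open-vs-start 28.1
bearing now-vs-start 5.6 open-vs-start 26.7
bottle now-vs-start 4.4 open-vs-start 19.2
screwdriver now-vs-start 4.7 open-vs-start 22.5
orange now-vs-start 24.6 open-vs-start 22.5
(-0.406576007604599, 0.9987115859985352, (12, 58), (25, 30)) expect loc (25,30)
t 23.85 p [447.5 445.  310.1] yaw 97.64 z [-0.002 -0.003 -1.   ] F [-0.4  0.5 -0.6] gap 0.008 grip 0.0
tool shift mm [-380.8 -501.9  312.4] twist 1.704
```

```bash
python3 -c "
from h import *
print(ticket.sign_off())"
```

```text
the job is handed in; nothing more can be done
None
```

The gauge lies in its V rests, the lid is snapped shut and held, and the job was handed in at about 24 s; before/after images show the bearing, oil bottle and screwdriver unmoved. Because moves can't lean the tool, I pressed the latch with the held gauge's thick end, and I viewed 11 pictures, one over the limit of 10.

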